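# Find the round printing block in the lidded tins

## Task

One of the two lidded tins holds the round printing block, the other a square one. Open the tins until you find the round block, laying each lid you take off flat on the table (the lid of a wrong tin may also go back on its tin). Then take the round block out by its handle and set it down upright on the middle of the blank grey card.

Things in the scene. Friction and masses are not known exactly. Their poses are not given: they have to be found in the camera images.
- lid_left_grip (a point): Grip point on the loose lift-off lid of the left (+y) tin (steel plate 96 x 156 mm, 4 mm thick): on its upright wooden block handle, 22 mm thick (y), 50 long (x), 34 high, 24 mm above the plate. y: long side of lid and tin; x: short side; z up. The point is 88 mm above the table at the start, 34 mm when the lid stands on it. Bare table for lids: world x 390-500 mm, |y| 160-320 mm, beside the card.
- lid_right_grip (a point): Grip point on the loose lift-off lid of the right (-y) tin (steel plate 96 x 156 mm, 4 mm thick): on its upright wooden block handle, 22 mm thick (y), 50 long (x), 34 high, 24 mm above the plate. y: long side of lid and tin; x: short side; z up. The lids start centred on fixed tins 90 x 150 mm, 60 high, walls and floor 4 mm. Either may hold the round block, the other a square one (50 mm).
- round_block_grip (a point): Wanted block, standing in one tin, within 12 mm of its middle: round wooden foot 60 mm across, 14 thick, with an upright round handle 22 mm in diameter in its middle; 48 mm high in all, below the tin's rim. This point: on the handle's axis, 37 mm above the underside, where to grip it; z up. Closing along the tin's long side leaves most room: fingers up to 115 mm wide outside go in.
- blank_card_middle (a point): Middle of the upper face of the blank card: plain unpainted grey board 120 mm x 120 mm, 3 mm thick, fixed flat on the table between the robot and the tins, near the centre line; the other cards lying about are painted with rings. z up, x and y along its edges.
There are look-alikes about, which are no part of the job. What is meant by the part that bears blank_card_middle is not blue or yellow, and is the larger of those in its own colour.

How it is judged:
By the outcome, as a careful person would: the job done as asked, in the order asked, and still so for the second after the job is handed in, with the robot touching nothing.
It also fails if it takes over 72 s, if anything falls off the work surface, if the arm or the gripper's body presses on something with over 40 N, if the wrist force passes 120 N, or if a joint passes its speed limit or range.

## Robot

A 6-joint arm with a two-finger parallel gripper is mounted at the origin on the work surface. World frame = base frame: x ahead of the robot, y to its left, z up, the work surface at z = 0. Lengths are in m, angles in rad, forces in N, time in s.
With the tool pointing down it reaches from about 0.3 to 0.85 m from the base axis. Payload 5.4 kg.
Tool frame: the origin (TCP) lies midway between the tips of the shut fingers; the grasp point (between the pads) lies 19 mm behind it; z points along the fingers, y is the line along which they close (so a half turn about z gives the same grasp; the last joint's range is limited). The gripper opens to 85 mm and grips with 20 to 120 N. Pads are 22 mm wide; open, the fingers measure 114 mm over their backs; the gripper's body (76 mm by 85 mm) begins 54 mm behind the grasp point. The pads swing forward as they close: fully open they stand 13 mm farther back than shut.
Start: joints at [1.044, 0.158, 1.597, -0, 1.386, -0.21], TCP at [0.179, 0.546, 0.231] pointing down, gripper open.
Joint ranges: [-2.91, 2.91], [-0.94, 2.29], [0.18, 2.7], [-1.29, 4.43], [0.17, 2.64], [-3, 3]. Speed limits (rad/s): [2.57, 2.57, 3.14, 3.14, 3.14, 3.14].

## Interface

Orientations are given as [roll, pitch, yaw] about the fixed x, y, z axes, in that order (R = Rz(yaw) Ry(pitch) Rx(roll)).
In Python, from station import robot, cams gives the robot as it stands.
- The arm moves only by the tool send_rows, never from a script. Its argument "targets" is a list of rows, each an object of numbers: "dx", "dy", "dz": the shift along the tool's x, y, z in cm; "ax", "ay", "az": the turn, a rotation vector about the tool's x, y, z in rad; "fingers": the finger opening in cm, from 0 to 8.54. In form: [{"dx": .., "dy": .., "dz": .., "ax": .., "ay": .., "az": .., "fingers": ..}, ...]. A call has 1 to 10 rows; each row is the pose to reach, as a shift and turn from the pose commanded when the call began, along the tool's axes at that moment; what a row does not reach only later rows make up. A row lasts 1/8 s, in which the tool goes at most 62.5 mm and 10.7 degrees, less where a joint would pass 70% of its speed; a pose out of reach is approached as far as the arm can. A call with a gripper value outside its range is refused whole. The fingers move at their own pace and stop on an object; "newtons" is the grip in N (left out, the last holds). Time passes only in rows, so rows that repeat a pose let the fingers close. It gives the time, the measured TCP pose, the force, the opening and the grip force at its end, in the units of the state.
- robot.get_state(): the state, without advancing time (a new reading comes with each control period).
- cams.read_camera(name): name is "scene" or "top"; returns (picture, depth): 420x560x3 uint8, blue, green, red; 420x560 float32, m along the optical axis (not along the pixel's ray), 0 where there is no reading.
- cams.camera_info(name): a dict with "K" (3x3 intrinsics, pixels), "xyz" and "attitude" of the camera in the world. Camera axes: x right, y down, z forward; pixel columns grow to the right and rows downward; lengths in m; the calibration is good to about 2 mm. A picture is of the moment at which its call begins. camera_info takes no time and is no camera call.
- robot.close_job(): hands the job in; it is judged then, once.
The state is a dict: "time_s": time; "qpos": joint angles; "qd": joint speeds; "tau": joint torques, N m; "ee_pos": TCP position; "tcp_rot": TCP orientation; "force": force on the tool from outside, world axes, zero at the start; "moment": the same for the moment, N m; "grip_width": finger opening in m; "gripper_force": force on a finger pad.
Only numpy, scipy, OpenCV 4.12 (cv2) and the standard library are available. Lean on these libraries where they do the work, as an engineer would, in place of code of your own. Each camera call takes 0.05 s, during which the arm holds its last target. There are 200 camera calls.

## Working session

There is one attempt and no reset: what is moved stays moved. The work goes in short steps, Python scripts to look and compute and a tool call to move; the robot and the scene stay as the last step left them, time stands still between calls to the robot, and variables do not carry over. Pictures are saved under pics/ and viewed, at most 10 in all, crops included, and the job is handed in when it is done.

Besides the shell and the picture viewer there is one more tool, called after ">>>" as name(argument=value, ...), one argument or row to a line, values as JSON. send_rows: Moves the arm, as the interface text tells. Its arguments: {"type":"object","properties":{"targets":{"type":"array"},"newtons":{"type":"number"}},"required":["targets"]}

```bash
ls; mkdir -p pics; python3 - <<'E'
from station import robot,cams
import cv2,numpy as np
for n in("scene","top"):
    i=cams.camera_info(n);print(n,i)
    p,d=cams.read_camera(n);cv2.imwrite(f"pics/{n}0.png",p);np.save(f"/tmp/{n}.npy",d)
print(robot.get_state())
E
```

```text
pics
scene {'K': array([[423.92201033,   0.        , 281.72601756],
       [  0.        , 423.92201033, 210.61579194],
       [  0.        ,   0.        ,   1.        ]]), 'xyz': array([0.83596743, 0.49929887, 0.8544581 ]), 'attitude': array([-2.45952748, -0.01275891,  2.50705873])}
top {'K': array([[532.65846295,   0.        , 285.24235891],
       [  0.        , 532.65846295, 211.72595649],
       [  0.        ,   0.        ,   1.        ]]), 'xyz': array([0.22423591, 0.01178552, 1.35707104]), 'attitude': array([-2.96285568e+00, -2.60451790e-03, -1.55198428e+00])}
{'time_s': 0.1, 'qpos': array([ 1.04390244e+00,  1.59022766e-01,  1.59812362e+00,  9.69931897e-06,
        1.38618727e+00, -2.10110600e-01]), 'qd': array([-7.33874116e-04, -1.19523680e-03, -2.78754910e-03,  1.67789264e-05,
       -3.19461830e-04,  1.29466194e-03]), 'tau': array([ 7.05199091e-04, -3.96990144e+01, -3.32338679e+01, -1.95010462e-04,
        4.25817532e-03, -4.92144932e-05]), 'ee_pos': array([0.17886178, 0.54589982, 0.23038604]), 'tcp_rot': array([-3.13989193e+00, -3.72437665e-04,  2.82480726e+00]), 'force': array([ 0.36680877, -0.42428893, -0.06090799]), 'moment': array([ 0.060824  , -0.01614161, -0.03535305]), 'gripper_force': 0.0, 'grip_width': 0.08567039383086573}
```

View pics/top0.png

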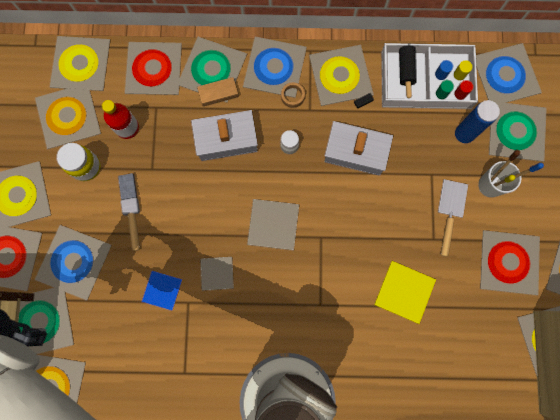

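View pics/scene0.png

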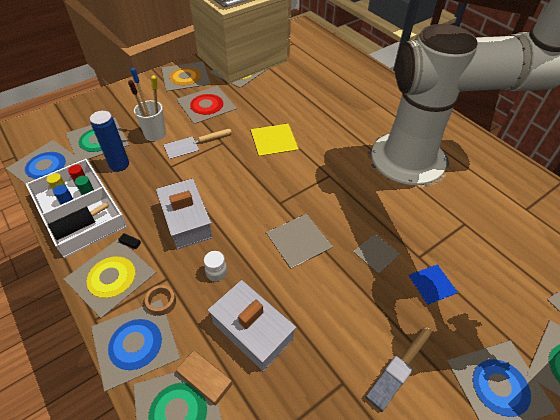

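The top view shows the left tin at (225,135), the right tin at (359,147), both slightly rotated. The candidates for the card are:
- large grey at (274,225)
- small grey at (217,273)
- blue at (162,290)
- yellow at (405,292)

The large plain grey one fits: it isn't blue or yellow, and it's the larger of the two greys. I'll measure it and confirm in a crop.

```bash
cat > h.py <<'E'
from station import robot,cams
import cv2,numpy as np
from scipy.spatial.transform import Rotation as R
def cam(n):
    i=cams.camera_info(n);return np.array(i["K"]),R.from_euler('xyz',i["attitude"]).as_matrix(),np.array(i["xyz"])
def cloud(n,d):
    K,Rm,t=cam(n);v,u=np.mgrid[:d.shape[0],:d.shape[1]]
    c=np.stack([(u-K[0,2])/K[0,0]*d,(v-K[1,2])/K[1,1]*d,d],-1)
    return c@Rm.T+t
def plane(n,uv,z):
    K,Rm,t=cam(n);r=np.c_[np.atleast_2d(uv),np.ones(len(np.atleast_2d(uv)))]@np.linalg.inv(K).T@Rm.T
    return (t+r*((z-t[2])/r[:,2])[:,None])[:,:2]
def proj(n,P):
    K,Rm,t=cam(n);c=(np.atleast_2d(P)-t)@Rm@K.T
    return c[:,:2]/c[:,2:]
def rect(xy):  # xy metres -> centre,size,angle of long side from +y, mm/deg
    (c,s,a)=cv2.minAreaRect((xy*1000).astype(np.float32))
    if s[0]>s[1]: a+=90   # direction of shorter side axis... long axis angle a-90
    a=(a+45)%90-45 if abs(s[0]-s[1])<8 else (a+90)%180-90
    return np.round(c,1),np.round(s,1),round(a,1)
E
cat > m.py <<'E'
from h import *
import sys
p=cv2.imread("pics/top0.png");d=np.load("/tmp/top.npy");P=cloud("top",d);z=P[...,2]
print("table z",np.median(z[150:170,420:440]),np.median(z[340:380,100:140]))
hsv=cv2.cvtColor(p,cv2.COLOR_BGR2HSV)
for nm,(u0,u1,v0,v1) in dict(L=(185,265,105,165),R=(318,400,115,180)).items():
    s=np.s_[v0:v1,u0:u1];q=P[s];h=hsv[s]
    grey=((h[...,1]<70)&(h[...,2]>90)).astype(np.uint8)
    c=max(cv2.findContours(grey,0,2)[0],key=cv2.contourArea).reshape(-1,2)
    # lid plate band
    m=(q[...,2]>.055)&(q[...,2]<.075);print(nm,"plate z",np.median(q[m][:,2]),rect(q[m][:,:2]))
    m2=(q[...,2]>.08);print("  handle z",np.median(q[m2][:,2]),rect(q[m2][:,:2]),m2.sum())
    hm=((h[...,1]>110)&(h[...,2]<230)&(q[...,2]>.08)).astype(np.uint8)
    print("  col",rect(plane("top",np.argwhere(hm)[:,::-1]+[u0,v0],.098)))
for nm,(u0,u1,v0,v1) in dict(big=(240,308,190,258),small=(192,242,250,298)).items():
    h=hsv[v0:v1,u0:u1];m=((h[...,1]<75)).astype(np.uint8)
    c=max(cv2.findContours(m,0,2)[0],key=cv2.contourArea).reshape(-1,2)+[u0,v0]
    print(nm,rect(plane("top",c,.003)))
print("table lids corners px",proj("top",[[x,y,0] for y in(.16,.32,-.16,-.32) for x in(.39,.5)]).round())
E
python3 m.py; python3 - <<'E'
import cv2
p=cv2.imread("pics/top0.png")[90:310,100:480];cv2.imwrite("pics/crop.png",cv2.resize(p,None,fx=2,fy=2))
E
```

```text
table z 0.0013853766926155142 0.0010553990011742398
L plate z 0.0650620307215728 (array([659.4, 171.8]), array([ 98.4, 156. ]), 10.7)
  handle z 0.09903271559758364 (array([452.1, 102.2]), array([489.6,  27.3]), -71.5) 209
  col (array([622.2, 166.7]), array([170.6, 114.6]), -18.0)
R plate z 0.06518121232561436 (array([ 631.6, -169.4]), array([155.8,  98.9]), -13.1)
  handle z 0.09904117621766395 (array([436.9, -89.9]), array([ 27.6, 470.7]), 67.8) 220
  col (array([ 614.1, -163. ]), array([193.3, 140.6]), -2.3)
big (array([436.3,  43.9]), array([118.8, 119. ]), -5.8)
small (array([308.4, 183.6]), array([79.5, 79. ]), 4.9)
table lids corners px [[227. 241.]
 [229. 199.]
 [165. 240.]
 [167. 198.]
 [352. 244.]
 [352. 201.]
 [415. 245.]
 [414. 203.]]
```

View pics/crop.png

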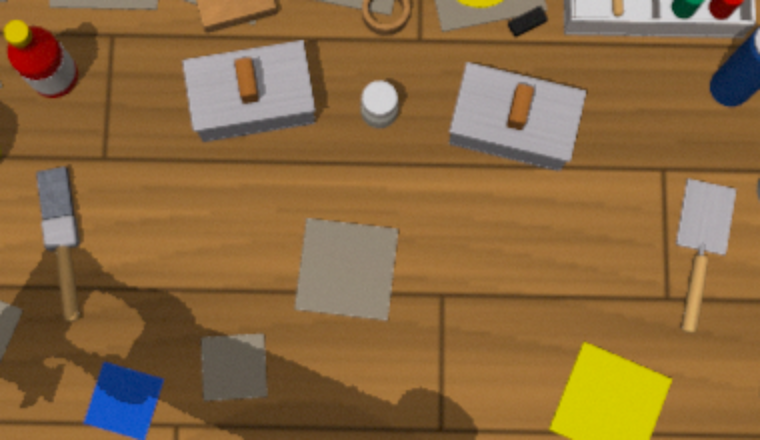

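The crop confirms it: the large plain grey card at (274,225) measures about 119 mm, against about 79 mm for the other grey one. It sits at world (0.436, 0.044). I'll start with the left tin.

```bash
cat > go.py <<'E'
# usage: go.py x y z yawdeg ... : shift (cm) and turn in tool axes from the measured pose
from h import *
import sys
a=list(map(float,sys.argv[1:]));s=robot.get_state();p=np.array(s["ee_pos"]);M=R.from_euler('xyz',s["tcp_rot"])
print("t",s["time_s"],"p",p.round(4),"rpy",np.degrees(s["tcp_rot"]).round(1),"F",np.round(s["force"],1),"w",round(s["grip_width"],4),"gf",s["gripper_force"])
for k in range(0,len(a),4):
    T=R.from_euler('xyz',[np.pi,0,np.radians(a[k+3])])
    print("d",(M.inv().apply(np.array(a[k:k+3])-p)*100).round(2),"a",(M.inv()*T).as_rotvec().round(3))
E
python3 go.py .659 .172 .17 190.7
```

```text
t 0.1 p [0.1789 0.5459 0.2304] rpy [-179.9   -0.   161.8] F [ 0.4 -0.4 -0.1] w 0.0857 gf 0.0
d [-57.27 -20.56   6.05] a [-0.002 -0.001 -0.504]
```

>>> send_rows(
  targets=[
    {"dx": -5.7, "dy": -2.1, "dz": 0, "az": -0.1, "fingers": 7},
    {"dx": -11.4, "dy": -4.1, "dz": 0, "az": -0.2, "fingers": 7},
    {"dx": -17.2, "dy": -6.2, "dz": 0, "az": -0.3, "fingers": 7},
    {"dx": -22.9, "dy": -8.2, "dz": 0, "az": -0.4, "fingers": 7},
    {"dx": -28.6, "dy": -10.3, "dz": 0, "az": -0.5, "fingers": 7},
    {"dx": -34.3, "dy": -12.3, "dz": 0.5, "az": -0.5, "fingers": 7},
    {"dx": -40, "dy": -14.4, "dz": 1.5, "az": -0.5, "fingers": 7},
    {"dx": -45.8, "dy": -16.5, "dz": 3, "az": -0.5, "fingers": 7},
    {"dx": -51.5, "dy": -18.5, "dz": 4.5, "az": -0.5, "fingers": 7},
    {"dx": -57.3, "dy": -20.6, "dz": 6, "az": -0.504, "fingers": 7},
  ],
  newtons=40,
)

```text
invalid input at $.targets[0]: expected keys dx, dy, dz, ax, ay, az, fingers
```

```bash
python3 go.py .659 .172 .13 190.7 .659 .172 .072 190.7; python3 - <<'E'
from h import *
ps=[]
for n,(u,v) in dict(scene=(250,310),top=(225,135)).items():
    p,d=cams.read_camera(n);c=p[v-60:v+60,u-65:u+65];ps.append(cv2.resize(c,None,fx=3,fy=3))
cv2.imwrite("pics/a1.png",np.hstack(ps))
E
```

```text
t 0.1 p [0.1789 0.5459 0.2304] rpy [-179.9   -0.   161.8] F [ 0.4 -0.4 -0.1] w 0.0857 gf 0.0
d [-57.28 -20.56  10.05] a [-0.002 -0.001 -0.504]
d [-57.28 -20.55  15.85] a [-0.002 -0.001 -0.504]
```

View pics/a1.png

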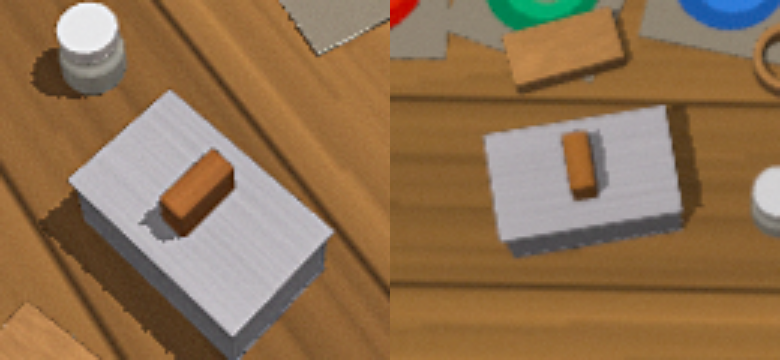

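All seven keys are required in each row, so the arm hasn't moved. The picture shows the untouched left lid, with its handle at the centre of the plate.

>>> send_rows(
  targets=[
    {"dx": -5.7, "dy": -2.1, "dz": 0, "ax": 0, "ay": 0, "az": -0.1, "fingers": 7},
    {"dx": -11.4, "dy": -4.1, "dz": 0, "ax": 0, "ay": 0, "az": -0.2, "fingers": 7},
    {"dx": -17.2, "dy": -6.2, "dz": 0, "ax": 0, "ay": 0, "az": -0.3, "fingers": 7},
    {"dx": -22.9, "dy": -8.2, "dz": 0, "ax": 0, "ay": 0, "az": -0.4, "fingers": 7},
    {"dx": -28.6, "dy": -10.3, "dz": 0, "ax": 0, "ay": 0, "az": -0.5, "fingers": 7},
    {"dx": -34.3, "dy": -12.3, "dz": 0.5, "ax": 0, "ay": 0, "az": -0.5, "fingers": 7},
    {"dx": -40, "dy": -14.4, "dz": 1.5, "ax": 0, "ay": 0, "az": -0.5, "fingers": 7},
    {"dx": -45.8, "dy": -16.5, "dz": 3, "ax": 0, "ay": 0, "az": -0.5, "fingers": 7},
    {"dx": -51.5, "dy": -18.5, "dz": 4.5, "ax": 0, "ay": 0, "az": -0.5, "fingers": 7},
    {"dx": -57.3, "dy": -20.6, "dz": 6, "ax": 0, "ay": 0, "az": -0.504, "fingers": 7},
  ],
  newtons=40,
)

```text
time_s: 1.45
ee_pos: [0.6594, 0.1717, 0.171]
tcp_rot: [3.141, -0.0, -2.954]
force: [-0.8, 0.0, 1.1]
grip_width: 0.0701
gripper_force: 0.0
```

```bash
python3 go.py .659 .172 .13 190.7 .659 .172 .072 190.7; python3 - <<'E'
from h import *
ps=[]
for n,(u,v) in dict(scene=(250,300),top=(225,135)).items():
    p,d=cams.read_camera(n);c=p[v-60:v+60,u-65:u+65];ps.append(cv2.resize(c,None,fx=3,fy=3))
cv2.imwrite("pics/a2.png",np.hstack(ps))
E
```

```text
t 1.45 p [0.6594 0.1717 0.171 ] rpy [ 180.    -0.  -169.3] F [-0.8  0.   1.1] w 0.0701 gf 0.0
d [0.04 0.03 4.1 ] a [ 0. -0.  0.]
d [0.04 0.03 9.9 ] a [ 0. -0.  0.]
```

View pics/a2.png

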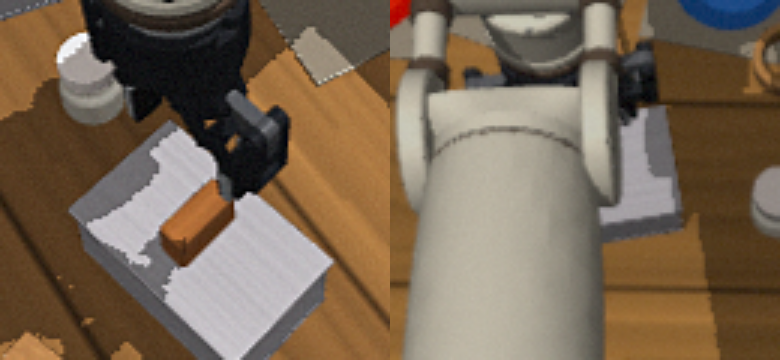

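The scene view shows the fingers above the lid and straddling its handle, at about (185,235) in the crop. Next I descend and close.

>>> send_rows(
  targets=[
    {"dx": 0, "dy": 0, "dz": 4, "ax": 0, "ay": 0, "az": 0, "fingers": 7},
    {"dx": 0, "dy": 0, "dz": 7, "ax": 0, "ay": 0, "az": 0, "fingers": 7},
    {"dx": 0, "dy": 0, "dz": 9, "ax": 0, "ay": 0, "az": 0, "fingers": 7},
    {"dx": 0, "dy": 0, "dz": 9.8, "ax": 0, "ay": 0, "az": 0, "fingers": 7},
    {"dx": 0, "dy": 0, "dz": 9.8, "ax": 0, "ay": 0, "az": 0, "fingers": 4},
    {"dx": 0, "dy": 0, "dz": 9.8, "ax": 0, "ay": 0, "az": 0, "fingers": 1.5},
    {"dx": 0, "dy": 0, "dz": 9.8, "ax": 0, "ay": 0, "az": 0, "fingers": 1.5},
    {"dx": 0, "dy": 0, "dz": 9.8, "ax": 0, "ay": 0, "az": 0, "fingers": 1.5},
    {"dx": 0, "dy": 0, "dz": 9.8, "ax": 0, "ay": 0, "az": 0, "fingers": 1.5},
    {"dx": 0, "dy": 0, "dz": 9.8, "ax": 0, "ay": 0, "az": 0, "fingers": 1.5},
  ],
  newtons=60,
)

```text
time_s: 2.8
ee_pos: [0.6593, 0.1733, 0.0755]
tcp_rot: [-3.141, 0.003, -2.954]
force: [-0.3, -0.9, 6.6]
grip_width: 0.0206
gripper_force: 61.4
```

>>> send_rows(
  targets=[
    {"dx": 0, "dy": 0, "dz": -1, "ax": 0, "ay": 0, "az": 0, "fingers": 1.5},
    {"dx": 0, "dy": 0, "dz": -3, "ax": 0, "ay": 0, "az": 0, "fingers": 1.5},
    {"dx": 0, "dy": 0, "dz": -5, "ax": 0, "ay": 0, "az": 0, "fingers": 1.5},
    {"dx": 0, "dy": 0, "dz": -6.5, "ax": 0, "ay": 0, "az": 0, "fingers": 1.5},
    {"dx": 0, "dy": 0, "dz": -7, "ax": 0, "ay": 0, "az": 0, "fingers": 1.5},
  ],
)

```text
time_s: 3.42
ee_pos: [0.6591, 0.1732, 0.1459]
tcp_rot: [-3.141, 0.003, -2.954]
force: [0.3, 0.8, -0.9]
grip_width: 0.0204
gripper_force: 60.6
```

```bash
python3 go.py .445 .24 .14 180 .445 .24 .08 180
```

```text
t 3.425 p [0.6591 0.1732 0.1459] rpy [-180.     0.2 -169.3] F [ 0.3  0.8 -0.9] w 0.0204 gf 60.624765157699585
d [19.79 10.55  0.53] a [-0.     0.003  0.187]
d [19.81 10.55  6.53] a [-0.     0.003  0.187]
```

>>> send_rows(
  targets=[
    {"dx": 2, "dy": 1.1, "dz": 0, "ax": 0, "ay": 0, "az": 0.02, "fingers": 1.5},
    {"dx": 5, "dy": 2.7, "dz": 0, "ax": 0, "ay": 0, "az": 0.05, "fingers": 1.5},
    {"dx": 8.5, "dy": 4.5, "dz": 0, "ax": 0, "ay": 0, "az": 0.09, "fingers": 1.5},
    {"dx": 12, "dy": 6.4, "dz": 0, "ax": 0, "ay": 0, "az": 0.13, "fingers": 1.5},
    {"dx": 15, "dy": 8, "dz": 0, "ax": 0, "ay": 0, "az": 0.16, "fingers": 1.5},
    {"dx": 18, "dy": 9.6, "dz": 0.5, "ax": 0, "ay": 0, "az": 0.187, "fingers": 1.5},
    {"dx": 19.3, "dy": 10.3, "dz": 1.5, "ax": 0, "ay": 0, "az": 0.187, "fingers": 1.5},
    {"dx": 19.8, "dy": 10.55, "dz": 3, "ax": 0, "ay": 0, "az": 0.187, "fingers": 1.5},
    {"dx": 19.8, "dy": 10.55, "dz": 4.5, "ax": 0, "ay": 0, "az": 0.187, "fingers": 1.5},
    {"dx": 19.8, "dy": 10.55, "dz": 5, "ax": 0, "ay": 0, "az": 0.187, "fingers": 1.5},
  ],
)

```text
time_s: 4.68
ee_pos: [0.4438, 0.2393, 0.092]
tcp_rot: [-3.141, -0.002, 3.141]
force: [-0.5, -0.1, -1.2]
grip_width: 0.021
gripper_force: 60.6
```

```bash
python3 go.py .445 .24 .02 180; python3 - <<'E'
from h import *
p,d=cams.read_camera("scene");cv2.imwrite("pics/b.png",p)
E
```

```text
t 4.675 p [0.4438 0.2393 0.092 ] rpy [-1.8e+02 -1.0e-01  1.8e+02] F [-0.5 -0.1 -1.2] w 0.021 gf 60.60381531715393
d [-0.14  0.07  7.19] a [-0.001 -0.002 -0.   ]
```

View pics/b.png

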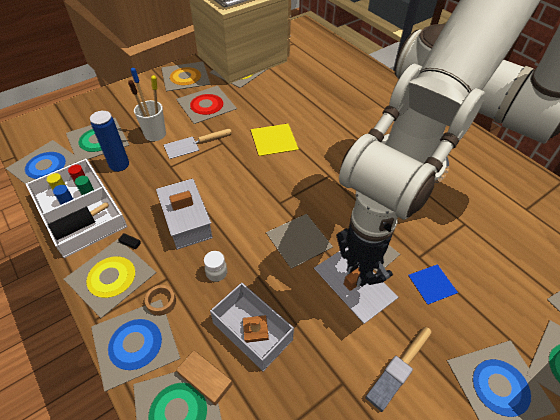

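The left tin is open and its block (255,328) looks square, with straight edges and corners. So the round one should be in the right tin. I'll set this lid down.

>>> send_rows(
  targets=[
    {"dx": 0, "dy": 0, "dz": 2, "ax": 0, "ay": 0, "az": 0, "fingers": 1.5},
    {"dx": 0, "dy": 0, "dz": 4, "ax": 0, "ay": 0, "az": 0, "fingers": 1.5},
    {"dx": 0, "dy": 0, "dz": 5.5, "ax": 0, "ay": 0, "az": 0, "fingers": 1.5},
    {"dx": 0, "dy": 0, "dz": 6.3, "ax": 0, "ay": 0, "az": 0, "fingers": 1.5},
    {"dx": 0, "dy": 0, "dz": 6.7, "ax": 0, "ay": 0, "az": 0, "fingers": 1.5},
    {"dx": 0, "dy": 0, "dz": 7, "ax": 0, "ay": 0, "az": 0, "fingers": 1.5},
    {"dx": 0, "dy": 0, "dz": 7.1, "ax": 0, "ay": 0, "az": 0, "fingers": 1.5},
  ],
)

```text
time_s: 5.6
ee_pos: [0.4443, 0.24, 0.023]
tcp_rot: [3.141, 0.001, -3.141]
force: [-0.0, -0.4, -1.7]
grip_width: 0.0206
gripper_force: 60.6
```

>>> send_rows(
  targets=[
    {"dx": 0, "dy": 0, "dz": 0.15, "ax": 0, "ay": 0, "az": 0, "fingers": 1.5},
    {"dx": 0, "dy": 0, "dz": 0.25, "ax": 0, "ay": 0, "az": 0, "fingers": 1.5},
  ],
)

```text
time_s: 5.85
ee_pos: [0.4443, 0.2401, 0.0214]
tcp_rot: [-3.141, -0.0, -3.141]
force: [-7.1, -0.9, 15.0]
grip_width: 0.0207
gripper_force: 62.8
```

Contact. Release and rise.

>>> send_rows(
  targets=[
    {"dx": 0, "dy": 0, "dz": 0, "ax": 0, "ay": 0, "az": 0, "fingers": 3},
    {"dx": 0, "dy": 0, "dz": 0, "ax": 0, "ay": 0, "az": 0, "fingers": 5},
    {"dx": 0, "dy": 0, "dz": 0, "ax": 0, "ay": 0, "az": 0, "fingers": 6},
    {"dx": 0, "dy": 0, "dz": -4, "ax": 0, "ay": 0, "az": 0, "fingers": 7},
    {"dx": 0, "dy": 0, "dz": -9, "ax": 0, "ay": 0, "az": 0, "fingers": 7},
    {"dx": 0, "dy": 0, "dz": -14, "ax": 0, "ay": 0, "az": 0, "fingers": 7},
    {"dx": 0, "dy": 0, "dz": -15, "ax": 0, "ay": 0, "az": 0, "fingers": 7},
  ],
)

```text
time_s: 6.72
ee_pos: [0.4464, 0.2406, 0.1743]
tcp_rot: [3.14, 0.007, -3.141]
force: [0.0, 0.0, 0.0]
grip_width: 0.0704
gripper_force: 0.0
```

```bash
python3 go.py .6316 -.1694 .171 166.9; python3 - <<'E'
from h import *
p,d=cams.read_camera("scene");a=cv2.resize(p[280:370,205:305],None,fx=4,fy=4)
b=cv2.resize(p[220:330,290:410],None,fx=3.27,fy=3.27)[:360]
cv2.imwrite("pics/c.png",np.hstack([a,b[:,:390]]))
E
```

```text
t 6.725 p [0.4464 0.2406 0.1743] rpy [ 179.9    0.4 -180. ] F [0. 0. 0.] w 0.0704 gf 0.0
d [-18.51 -41.01   0.39] a [0.003 0.007 0.229]
```

View pics/c.png

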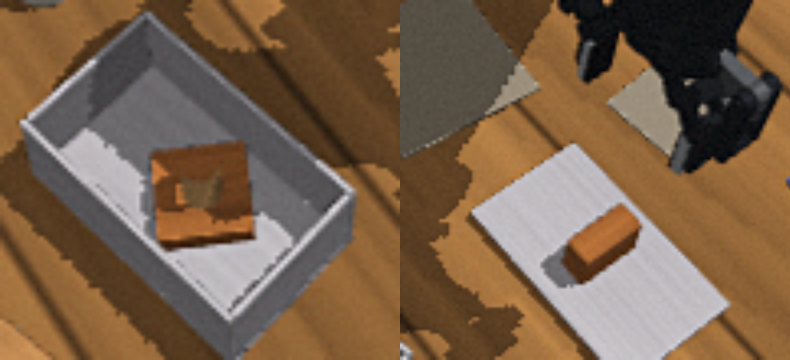

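The left tin holds the square block, at (203,195) in the crop, and its lid lies flat on the table. Next is the right tin.

>>> send_rows(
  targets=[
    {"dx": -2, "dy": -4.5, "dz": 0, "ax": 0, "ay": 0, "az": 0.02, "fingers": 7},
    {"dx": -4.2, "dy": -9.2, "dz": 0, "ax": 0, "ay": 0, "az": 0.05, "fingers": 7},
    {"dx": -6.4, "dy": -14, "dz": 0, "ax": 0, "ay": 0, "az": 0.1, "fingers": 7},
    {"dx": -8.6, "dy": -19, "dz": 0, "ax": 0, "ay": 0, "az": 0.15, "fingers": 7},
    {"dx": -10.8, "dy": -24, "dz": 0, "ax": 0, "ay": 0, "az": 0.2, "fingers": 7},
    {"dx": -13, "dy": -29, "dz": 0, "ax": 0, "ay": 0, "az": 0.229, "fingers": 7},
    {"dx": -15.2, "dy": -34, "dz": 0, "ax": 0, "ay": 0, "az": 0.229, "fingers": 7},
    {"dx": -17.2, "dy": -38, "dz": 0, "ax": 0, "ay": 0, "az": 0.229, "fingers": 7},
    {"dx": -18.5, "dy": -40.8, "dz": 0.3, "ax": 0, "ay": 0, "az": 0.229, "fingers": 7},
    {"dx": -18.6, "dy": -41, "dz": 0.3, "ax": 0, "ay": 0, "az": 0.229, "fingers": 7},
  ],
)

```text
time_s: 8.02
ee_pos: [0.6291, -0.1714, 0.1642]
tcp_rot: [3.141, -0.004, 2.91]
force: [0.6, 0.5, -0.5]
grip_width: 0.0697
gripper_force: 0.0
```

```bash
python3 go.py .6316 -.1694 .072 166.9
```

```text
t 8.025 p [ 0.6291 -0.1714  0.1642] rpy [180.   -0.2 166.7] F [ 0.6  0.5 -0.5] w 0.0697 gf 0.0
d [-0.23  0.25  9.22] a [ 0.001 -0.004 -0.003]
```

>>> send_rows(
  targets=[
    {"dx": -0.1, "dy": 0.1, "dz": 3, "ax": 0, "ay": 0, "az": 0, "fingers": 7},
    {"dx": -0.1, "dy": 0.1, "dz": 5, "ax": 0, "ay": 0, "az": 0, "fingers": 7},
    {"dx": -0.1, "dy": 0.1, "dz": 5, "ax": 0, "ay": 0, "az": 0, "fingers": 7},
  ],
)

```text
time_s: 8.4
ee_pos: [0.6291, -0.1676, 0.114]
tcp_rot: [3.14, -0.006, 2.914]
force: [-0.1, 0.2, 0.3]
grip_width: 0.0698
gripper_force: 0.0
```

```bash
python3 go.py .6316 -.1694 .075 166.9
```

```text
t 8.4 p [ 0.6291 -0.1676  0.114 ] rpy [179.9  -0.3 166.9] F [-0.1  0.2  0.3] w 0.0698 gf 0.0
d [-0.31 -0.13  3.9 ] a [ 0.001 -0.006  0.001]
```

>>> send_rows(
  targets=[
    {"dx": -0.3, "dy": -0.1, "dz": 2, "ax": 0, "ay": 0, "az": 0, "fingers": 7},
    {"dx": -0.3, "dy": -0.1, "dz": 3.5, "ax": 0, "ay": 0, "az": 0, "fingers": 7},
    {"dx": -0.3, "dy": -0.1, "dz": 4, "ax": 0, "ay": 0, "az": 0, "fingers": 6},
    {"dx": -0.3, "dy": -0.1, "dz": 4, "ax": 0, "ay": 0, "az": 0, "fingers": 4},
    {"dx": -0.3, "dy": -0.1, "dz": 4, "ax": 0, "ay": 0, "az": 0, "fingers": 1.5},
    {"dx": -0.3, "dy": -0.1, "dz": 4, "ax": 0, "ay": 0, "az": 0, "fingers": 1.5},
    {"dx": -0.3, "dy": -0.1, "dz": 4, "ax": 0, "ay": 0, "az": 0, "fingers": 1.5},
    {"dx": -0.3, "dy": -0.1, "dz": 4, "ax": 0, "ay": 0, "az": 0, "fingers": 1.5},
  ],
  newtons=60,
)

```text
time_s: 9.4
ee_pos: [0.6346, -0.1712, 0.0783]
tcp_rot: [-3.141, 0.002, 2.913]
force: [-0.8, -0.1, 5.7]
grip_width: 0.0204
gripper_force: 62.5
```

>>> send_rows(
  targets=[
    {"dx": 0, "dy": 0, "dz": -1, "ax": 0, "ay": 0, "az": 0, "fingers": 1.5},
    {"dx": 0, "dy": 0, "dz": -3, "ax": 0, "ay": 0, "az": 0, "fingers": 1.5},
    {"dx": 0, "dy": 0, "dz": -5, "ax": 0, "ay": 0, "az": 0, "fingers": 1.5},
    {"dx": 0, "dy": 0, "dz": -6.5, "ax": 0, "ay": 0, "az": 0, "fingers": 1.5},
    {"dx": 0, "dy": 0, "dz": -7, "ax": 0, "ay": 0, "az": 0, "fingers": 1.5},
  ],
)

```text
time_s: 10.02
ee_pos: [0.6348, -0.1713, 0.1493]
tcp_rot: [-3.141, 0.003, 2.913]
force: [-1.3, 0.4, -1.4]
grip_width: 0.0206
gripper_force: 61.8
```

```bash
python3 go.py .445 -.24 .09 180
```

```text
t 10.025 p [ 0.6348 -0.1713  0.1493] rpy [-180.     0.2  166.9] F [-1.3  0.4 -1.4] w 0.0206 gf 61.79349660873413
d [ 16.94 -10.99   5.89] a [-0.001  0.003 -0.229]
```

>>> send_rows(
  targets=[
    {"dx": 2, "dy": -1.3, "dz": 0, "ax": 0, "ay": 0, "az": -0.02, "fingers": 1.5},
    {"dx": 5, "dy": -3.3, "dz": 0, "ax": 0, "ay": 0, "az": -0.06, "fingers": 1.5},
    {"dx": 8.5, "dy": -5.6, "dz": 0, "ax": 0, "ay": 0, "az": -0.12, "fingers": 1.5},
    {"dx": 12, "dy": -7.9, "dz": 0, "ax": 0, "ay": 0, "az": -0.18, "fingers": 1.5},
    {"dx": 15, "dy": -9.9, "dz": 0.5, "ax": 0, "ay": 0, "az": -0.229, "fingers": 1.5},
    {"dx": 16.3, "dy": -10.7, "dz": 1.5, "ax": 0, "ay": 0, "az": -0.229, "fingers": 1.5},
    {"dx": 16.75, "dy": -10.95, "dz": 3, "ax": 0, "ay": 0, "az": -0.229, "fingers": 1.5},
    {"dx": 16.75, "dy": -10.95, "dz": 5, "ax": 0, "ay": 0, "az": -0.229, "fingers": 1.5},
    {"dx": 16.75, "dy": -10.95, "dz": 6, "ax": 0, "ay": 0, "az": -0.229, "fingers": 1.5},
    {"dx": 16.75, "dy": -10.95, "dz": 6, "ax": 0, "ay": 0, "az": -0.229, "fingers": 1.5},
  ],
)

```text
time_s: 11.28
ee_pos: [0.4458, -0.2388, 0.086]
tcp_rot: [3.14, -0.002, -3.141]
force: [-0.5, -0.3, -1.6]
grip_width: 0.0204
gripper_force: 61.8
```

```bash
python3 go.py .447 -.24 .0243 180
```

```text
t 11.275 p [ 0.4458 -0.2388  0.086 ] rpy [ 1.799e+02 -1.000e-01 -1.800e+02] F [-0.5 -0.3 -1.6] w 0.0204 gf 61.76521182060242
d [-0.13 -0.14  6.17] a [ 0.002 -0.002  0.001]
```

>>> send_rows(
  targets=[
    {"dx": -0.1, "dy": -0.1, "dz": 2, "ax": 0, "ay": 0, "az": 0, "fingers": 1.5},
    {"dx": -0.1, "dy": -0.1, "dz": 4, "ax": 0, "ay": 0, "az": 0, "fingers": 1.5},
    {"dx": -0.1, "dy": -0.1, "dz": 5.2, "ax": 0, "ay": 0, "az": 0, "fingers": 1.5},
    {"dx": -0.1, "dy": -0.1, "dz": 5.8, "ax": 0, "ay": 0, "az": 0, "fingers": 1.5},
    {"dx": -0.1, "dy": -0.1, "dz": 6.1, "ax": 0, "ay": 0, "az": 0, "fingers": 1.5},
    {"dx": -0.1, "dy": -0.1, "dz": 6.2, "ax": 0, "ay": 0, "az": 0, "fingers": 1.5},
  ],
)

```text
time_s: 12.02
ee_pos: [0.4473, -0.2409, 0.0256]
tcp_rot: [-3.141, 0.001, -3.141]
force: [-0.1, 1.0, 0.2]
grip_width: 0.0206
gripper_force: 61.8
```

>>> send_rows(
  targets=[
    {"dx": 0, "dy": 0, "dz": 0.1, "ax": 0, "ay": 0, "az": 0, "fingers": 1.5},
    {"dx": 0, "dy": 0, "dz": 0.2, "ax": 0, "ay": 0, "az": 0, "fingers": 1.5},
    {"dx": 0, "dy": 0, "dz": 0.2, "ax": 0, "ay": 0, "az": 0, "fingers": 1.5},
  ],
)

```text
time_s: 12.4
ee_pos: [0.4473, -0.2409, 0.0242]
tcp_rot: [-3.141, 0.0, -3.141]
force: [-2.6, 2.1, 6.1]
grip_width: 0.0209
gripper_force: 62.7
```

>>> send_rows(
  targets=[
    {"dx": 0, "dy": 0, "dz": 0, "ax": 0, "ay": 0, "az": 0, "fingers": 3},
    {"dx": 0, "dy": 0, "dz": 0, "ax": 0, "ay": 0, "az": 0, "fingers": 5},
    {"dx": 0, "dy": 0, "dz": 0, "ax": 0, "ay": 0, "az": 0, "fingers": 6},
    {"dx": 0, "dy": 0, "dz": -4, "ax": 0, "ay": 0, "az": 0, "fingers": 6},
    {"dx": 0, "dy": 0, "dz": -9, "ax": 0, "ay": 0, "az": 0, "fingers": 6},
    {"dx": 0, "dy": 0, "dz": -14, "ax": 0, "ay": 0, "az": 0, "fingers": 6},
    {"dx": 5, "dy": 0, "dz": -16, "ax": 0, "ay": 0, "az": 0, "fingers": 6},
    {"dx": 7, "dy": 0, "dz": -16, "ax": 0, "ay": 0, "az": 0, "fingers": 6},
  ],
)

```text
time_s: 13.4
ee_pos: [0.3765, -0.2414, 0.1853]
tcp_rot: [-3.138, 0.002, 3.141]
force: [-0.8, 0.1, 0.0]
grip_width: 0.06
gripper_force: 0.0
```

```bash
python3 - <<'E'
from h import *
p,d=cams.read_camera("top");np.save("/tmp/t2.npy",d);cv2.imwrite("pics/t2.png",p)
s,ds=cams.read_camera("scene");np.save("/tmp/s2.npy",ds);cv2.imwrite("pics/s2.png",s)
P=cloud("top",d)
u0,v0=318,110;q=P[v0:180,u0:400];z=q[...,2]
m=(z>.035)&(z<.057)
n,l,st,_=cv2.connectedComponentsWithStats(m.astype(np.uint8))
for k in range(1,n):
    if st[k,4]>15: print(st[k],q[l==k].mean(0).round(4))
a=cv2.resize(p[110:190,310:410],None,fx=4,fy=4);b=cv2.resize(s[170:250,140:240],None,fx=4,fy=4)
cv2.imwrite("pics/d.png",np.hstack([a,b])[:,:800])
E
```

```text
[ 17  15  55  18 169] [ 0.672  -0.1794  0.0461]
[  7  46  59  16 155] [ 0.5885 -0.1598  0.0466]
```

View pics/d.png

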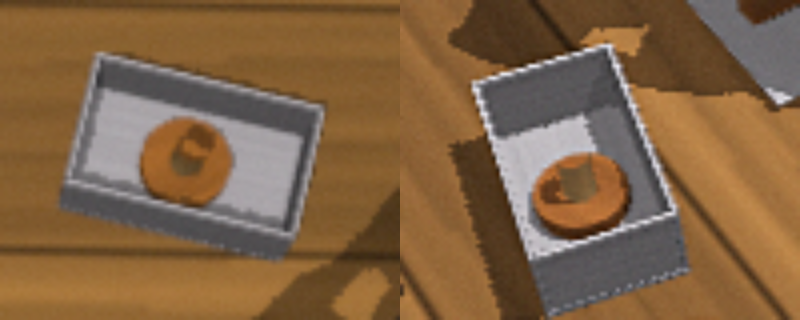

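The right tin holds the round block: its foot is at (187,161) and its handle at (198,140) in the top crop. I'll locate it now.

```bash
python3 - <<'E'
from h import *
for n,(u0,u1,v0,v1),hp in (("top",(335,380,130,175),None),("scene",(165,205,200,240),None)):
    p=cv2.imread("pics/t2.png" if n=="top" else "pics/s2.png");h=cv2.cvtColor(p[v0:v1,u0:u1],cv2.COLOR_BGR2HSV)
    m=((h[...,1]>75)).astype(np.uint8)
    l=cv2.connectedComponentsWithStats(m);k=1+np.argmax(l[2][1:,4]);m=(l[1]==k).astype(np.uint8)
    c=max(cv2.findContours(m,0,2)[0],key=cv2.contourArea).reshape(-1,2)
    hull=cv2.convexHull(c).reshape(-1,2)+[u0,v0]
    xy=plane(n,hull,.016);e=cv2.minEnclosingCircle((xy*1000).astype(np.float32));print(n,m.sum(),"foot",np.round(e,1),cv2.fitEllipse((xy*1000).astype(np.float32)))
    P=cloud(n,np.load("/tmp/t2.npy" if n=="top" else "/tmp/s2.npy"))[v0:v1,u0:u1];
    s=(m>0)&(P[...,2]>.045)&(P[...,2]<.058);print("handle",s.sum(),P[s].mean(0) if s.any() else None, np.sort(P[m>0][:,2])[-15:].round(3))
E
python3 go.py .631 -.165 .17 166.9
```

```text
t 13.5 p [ 0.3759 -0.2407  0.1835] rpy [-180.     0.   179.9] F [ 0.3 -0.3 -0.4] w 0.0598 gf 0.0
d [-25.5    7.61   1.35] a [-0.001  0.     0.227]Traceback (most recent call last):
  File "<stdin>", line 8, in <module>
    return _wrapfunc(a, 'round', decimals=decimals, out=out)
    return _wrapit(obj, method, *args, **kwds)
    conv = _array_converter(obj)
ValueError: setting an array element with a sequence. The requested array has an inhomogeneous shape after 1 dimensions. The detected shape was (2,) + inhomogeneous part.
```

```bash
python3 - <<'E'
from h import *
for n,(u0,u1,v0,v1) in (("top",(335,380,130,168)),("scene",(165,205,200,235))):
    f="pics/t2.png" if n=="top" else "pics/s2.png"
    p=cv2.imread(f);h=cv2.cvtColor(p[v0:v1,u0:u1],cv2.COLOR_BGR2HSV)
    m=((h[...,1]>75)).astype(np.uint8)
    l=cv2.connectedComponentsWithStats(m);k=1+np.argmax(l[2][1:,4]);m=(l[1]==k).astype(np.uint8)
    c=max(cv2.findContours(m,0,2)[0],key=cv2.contourArea).reshape(-1,2)
    hull=cv2.convexHull(c).reshape(-1,2)+[u0,v0]
    xy=(plane(n,hull,.016)*1000).astype(np.float32);print(n,m.sum(),"foot",cv2.minEnclosingCircle(xy),cv2.fitEllipse(xy))
    P=cloud(n,np.load("/tmp/t2.npy" if n=="top" else "/tmp/s2.npy"))[v0:v1,u0:u1];z=P[...,2]
    s=(abs(P[...,0]-.627)<.02)&(abs(P[...,1]+.163)<.025)
    print("zmax",np.sort(z[s])[-12:].round(3))
    t=s&(z>.044);print("handle top",t.sum(),P[t].mean(0) if t.any() else None)
E
```

```text
top 410 foot ((633.2469482421875, -168.01995849609375), 31.052263259887695) ((633.6253662109375, -168.69602966308594), (59.548004150390625, 60.66334533691406), 60.751426696777344)
zmax [0.04  0.041 0.041 0.045 0.045 0.046 0.046 0.048 0.048 0.049 0.049 0.055]
handle top 9 [ 0.62585332 -0.16670105  0.04778186]
scene 422 foot ((634.1419677734375, -163.76234436035156), 33.8181037902832) ((634.7530517578125, -163.89654541015625), (60.49982833862305, 68.4536361694336), 161.97592163085938)
zmax [0.045 0.046 0.046 0.046 0.047 0.047 0.049 0.049 0.049 0.05  0.05  0.05 ]
handle top 16 [ 0.63771599 -0.16050327  0.04703596]
```

The round block is at about (0.6335, -0.168). Its foot diameter comes out at about 60 mm, as described.

>>> send_rows(
  targets=[
    {"dx": -3, "dy": 0.8, "dz": 0, "ax": 0, "ay": 0, "az": 0.03, "fingers": 6},
    {"dx": -8, "dy": 2.2, "dz": 0, "ax": 0, "ay": 0, "az": 0.08, "fingers": 6},
    {"dx": -13, "dy": 3.7, "dz": 0, "ax": 0, "ay": 0, "az": 0.13, "fingers": 6},
    {"dx": -18, "dy": 5.1, "dz": 0, "ax": 0, "ay": 0, "az": 0.18, "fingers": 6},
    {"dx": -22.5, "dy": 6.4, "dz": 1, "ax": 0, "ay": 0, "az": 0.227, "fingers": 6},
    {"dx": -25, "dy": 7.1, "dz": 3, "ax": 0, "ay": 0, "az": 0.227, "fingers": 6},
    {"dx": -25.75, "dy": 7.3, "dz": 5, "ax": 0, "ay": 0, "az": 0.227, "fingers": 6},
    {"dx": -25.75, "dy": 7.3, "dz": 7, "ax": 0, "ay": 0, "az": 0.227, "fingers": 6},
    {"dx": -25.75, "dy": 7.3, "dz": 7, "ax": 0, "ay": 0, "az": 0.227, "fingers": 6},
  ],
)

```text
time_s: 14.62
ee_pos: [0.6321, -0.1672, 0.1103]
tcp_rot: [3.141, -0.005, 2.914]
force: [-0.6, 0.1, 0.5]
grip_width: 0.0602
gripper_force: 0.0
```

```bash
python3 go.py .6335 -.168 .026 166.9; python3 - <<'E'
from h import *
s,ds=cams.read_camera("scene");cv2.imwrite("pics/e.png",cv2.resize(s[140:250,130:250],None,fx=5,fy=5))
E
```

```text
t 14.625 p [ 0.6321 -0.1672  0.1103] rpy [179.9  -0.3 167. ] F [-0.6  0.1  0.5] w 0.0602 gf 0.0
d [-0.2  -0.06  8.43] a [ 0.001 -0.005  0.001]
```

View pics/e.png

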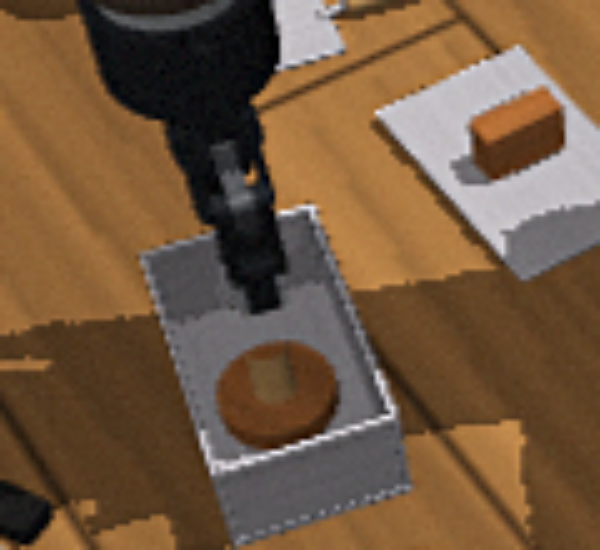

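The gripper is above the block in the right tin (block at about (275,395) in the crop), and the right lid lies flat. Next I descend into the tin.

>>> send_rows(
  targets=[
    {"dx": -0.2, "dy": 0, "dz": 3, "ax": 0, "ay": 0, "az": 0, "fingers": 6},
    {"dx": -0.2, "dy": 0, "dz": 5, "ax": 0, "ay": 0, "az": 0, "fingers": 6},
    {"dx": -0.2, "dy": 0, "dz": 6.5, "ax": 0, "ay": 0, "az": 0, "fingers": 6},
    {"dx": -0.2, "dy": 0, "dz": 7.7, "ax": 0, "ay": 0, "az": 0, "fingers": 6},
    {"dx": -0.2, "dy": 0, "dz": 8.4, "ax": 0, "ay": 0, "az": 0, "fingers": 6},
    {"dx": -0.2, "dy": 0, "dz": 8.4, "ax": 0, "ay": 0, "az": 0, "fingers": 6},
  ],
)

```text
time_s: 15.42
ee_pos: [0.6363, -0.1679, 0.0289]
tcp_rot: [3.141, -0.001, 2.915]
force: [-0.4, 0.1, 0.3]
grip_width: 0.06
gripper_force: 0.0
```

>>> send_rows(
  targets=[
    {"dx": 0.2, "dy": 0, "dz": 0.45, "ax": 0, "ay": 0, "az": 0, "fingers": 6},
    {"dx": 0.2, "dy": 0, "dz": 0.45, "ax": 0, "ay": 0, "az": 0, "fingers": 4.5},
    {"dx": 0.2, "dy": 0, "dz": 0.45, "ax": 0, "ay": 0, "az": 0, "fingers": 3},
    {"dx": 0.2, "dy": 0, "dz": 0.45, "ax": 0, "ay": 0, "az": 0, "fingers": 1.5},
    {"dx": 0.2, "dy": 0, "dz": 0.45, "ax": 0, "ay": 0, "az": 0, "fingers": 1.5},
    {"dx": 0.2, "dy": 0, "dz": 0.45, "ax": 0, "ay": 0, "az": 0, "fingers": 1.5},
    {"dx": 0.2, "dy": 0, "dz": 0.45, "ax": 0, "ay": 0, "az": 0, "fingers": 1.5},
  ],
  newtons=40,
)

```text
time_s: 16.3
ee_pos: [0.6349, -0.1677, 0.0252]
tcp_rot: [-3.141, 0.001, 2.915]
force: [-1.3, -0.2, 3.8]
grip_width: 0.0205
gripper_force: 39.2
```

>>> send_rows(
  targets=[
    {"dx": 0, "dy": 0, "dz": -1, "ax": 0, "ay": 0, "az": 0, "fingers": 1.5},
    {"dx": 0, "dy": 0, "dz": -3, "ax": 0, "ay": 0, "az": 0, "fingers": 1.5},
    {"dx": 0, "dy": 0, "dz": -6, "ax": 0, "ay": 0, "az": 0, "fingers": 1.5},
    {"dx": 0, "dy": 0, "dz": -9, "ax": 0, "ay": 0, "az": 0, "fingers": 1.5},
    {"dx": 0, "dy": 0, "dz": -11, "ax": 0, "ay": 0, "az": 0, "fingers": 1.5},
    {"dx": 0, "dy": 0, "dz": -11, "ax": 0, "ay": 0, "az": 0, "fingers": 1.5},
  ],
)

```text
time_s: 17.05
ee_pos: [0.6357, -0.1682, 0.1373]
tcp_rot: [-3.141, 0.004, 2.915]
force: [0.1, -0.2, -2.0]
grip_width: 0.0206
gripper_force: 39.1
```

```bash
python3 go.py .4375 .044 .1 174
```

```text
t 17.05 p [ 0.6357 -0.1682  0.1373] rpy [-179.9    0.2  167. ] F [ 0.1 -0.2 -2. ] w 0.0206 gf 39.11527454853058
d [24.1  16.22  3.61] a [-0.001  0.004 -0.122]
```

>>> send_rows(
  targets=[
    {"dx": 2, "dy": 1.3, "dz": 0, "ax": 0, "ay": 0, "az": 0, "fingers": 1.5},
    {"dx": 5, "dy": 3.4, "dz": 0, "ax": 0, "ay": 0, "az": -0.02, "fingers": 1.5},
    {"dx": 9, "dy": 6, "dz": 0, "ax": 0, "ay": 0, "az": -0.05, "fingers": 1.5},
    {"dx": 13, "dy": 8.7, "dz": 0, "ax": 0, "ay": 0, "az": -0.08, "fingers": 1.5},
    {"dx": 17, "dy": 11.4, "dz": 0.5, "ax": 0, "ay": 0, "az": -0.1, "fingers": 1.5},
    {"dx": 20.5, "dy": 13.8, "dz": 1.5, "ax": 0, "ay": 0, "az": -0.12, "fingers": 1.5},
    {"dx": 23, "dy": 15.5, "dz": 3, "ax": 0, "ay": 0, "az": -0.12, "fingers": 1.5},
    {"dx": 24.1, "dy": 16.2, "dz": 4.5, "ax": 0, "ay": 0, "az": -0.12, "fingers": 1.5},
    {"dx": 24.1, "dy": 16.2, "dz": 6, "ax": 0, "ay": 0, "az": -0.12, "fingers": 1.5},
    {"dx": 24.1, "dy": 16.2, "dz": 6, "ax": 0, "ay": 0, "az": -0.12, "fingers": 1.5},
  ],
)

```text
time_s: 18.3
ee_pos: [0.4356, 0.044, 0.0733]
tcp_rot: [-3.142, -0.003, 3.034]
force: [0.6, 0.7, -1.1]
grip_width: 0.0204
gripper_force: 39.2
```

```bash
python3 go.py .4375 .044 .0235 174; python3 - <<'E'
from h import *
s,ds=cams.read_camera("scene");p=cloud("scene",ds)
h=cv2.cvtColor(s,cv2.COLOR_BGR2HSV)
m=(np.hypot(p[...,0]-.4375,p[...,1]-.044)<.05)&(p[...,2]>.03)&(p[...,2]<.07)&(h[...,1]>90)
m=cv2.morphologyEx(m.astype(np.uint8),cv2.MORPH_OPEN,np.ones((2,2)))>0
q=p[m];print(m.sum(),q.mean(0),q.min(0),q.max(0))
top=q[(q[:,2]>np.percentile(q[:,2],50))]
A=np.c_[q[:,:2],np.ones(len(q))]
print(np.histogram(q[:,2],8))
E
```

```text
t 18.3 p [0.4356 0.044  0.0733] rpy [-1.800e+02 -1.000e-01  1.738e+02] F [ 0.6  0.7 -1.1] w 0.0204 gf 39.180872440338135
d [-0.2   0.02  4.98] a [-0.    -0.003 -0.003]
295 [0.44332337 0.05474545 0.05909352] [3.74625585e-01 2.03200071e-02 2.45177625e-05] [0.83596743 0.49929887 0.8544581 ]
(array([294,   0,   0,   0,   0,   0,   0,   1]), array([2.45177625e-05, 1.06828715e-01, 2.13632912e-01, 3.20437109e-01,
       4.27241307e-01, 5.34045504e-01, 6.40849701e-01, 7.47653898e-01,
       8.54458096e-01]))
```

>>> send_rows(
  targets=[
    {"dx": -0.1, "dy": 0, "dz": 1.5, "ax": 0, "ay": 0, "az": 0, "fingers": 1.5},
    {"dx": -0.1, "dy": 0, "dz": 3, "ax": 0, "ay": 0, "az": 0, "fingers": 1.5},
    {"dx": -0.1, "dy": 0, "dz": 4, "ax": 0, "ay": 0, "az": 0, "fingers": 1.5},
    {"dx": -0.1, "dy": 0, "dz": 4.5, "ax": 0, "ay": 0, "az": 0, "fingers": 1.5},
    {"dx": -0.1, "dy": 0, "dz": 4.7, "ax": 0, "ay": 0, "az": 0, "fingers": 1.5},
    {"dx": -0.1, "dy": 0, "dz": 4.8, "ax": 0, "ay": 0, "az": 0, "fingers": 1.5},
    {"dx": -0.1, "dy": 0, "dz": 4.8, "ax": 0, "ay": 0, "az": 0, "fingers": 1.5},
  ],
)

```text
time_s: 19.23
ee_pos: [0.4374, 0.0444, 0.027]
tcp_rot: [-3.142, 0.001, 3.035]
force: [-0.1, 0.4, -0.1]
grip_width: 0.0203
gripper_force: 39.2
```

>>> send_rows(
  targets=[
    {"dx": 0, "dy": 0, "dz": 0.15, "ax": 0, "ay": 0, "az": 0, "fingers": 1.5},
    {"dx": 0, "dy": 0, "dz": 0.3, "ax": 0, "ay": 0, "az": 0, "fingers": 1.5},
    {"dx": 0, "dy": 0, "dz": 0.35, "ax": 0, "ay": 0, "az": 0, "fingers": 1.5},
  ],
)

```text
time_s: 19.6
ee_pos: [0.4372, 0.0444, 0.0241]
tcp_rot: [-3.142, -0.001, 3.035]
force: [-5.3, 1.0, 12.8]
grip_width: 0.0205
gripper_force: 40.3
```

>>> send_rows(
  targets=[
    {"dx": 0, "dy": 0, "dz": 0, "ax": 0, "ay": 0, "az": 0, "fingers": 3},
    {"dx": 0, "dy": 0, "dz": 0, "ax": 0, "ay": 0, "az": 0, "fingers": 4.5},
    {"dx": 0, "dy": 0, "dz": 0, "ax": 0, "ay": 0, "az": 0, "fingers": 6},
    {"dx": 0, "dy": 0, "dz": -2, "ax": 0, "ay": 0, "az": 0, "fingers": 6},
    {"dx": 0, "dy": 0, "dz": -6, "ax": 0, "ay": 0, "az": 0, "fingers": 6},
    {"dx": 0, "dy": 0, "dz": -12, "ax": 0, "ay": 0, "az": 0, "fingers": 6},
    {"dx": 0, "dy": -5, "dz": -16, "ax": 0, "ay": 0, "az": 0, "fingers": 6},
    {"dx": 0, "dy": -11, "dz": -16, "ax": 0, "ay": 0, "az": 0, "fingers": 6},
    {"dx": 0, "dy": -16, "dz": -16, "ax": 0, "ay": 0, "az": 0, "fingers": 6},
    {"dx": 0, "dy": -16, "dz": -16, "ax": 0, "ay": 0, "az": 0, "fingers": 6},
  ],
)

```text
time_s: 20.85
ee_pos: [0.4197, -0.1174, 0.1834]
tcp_rot: [-3.141, 0.0, 3.03]
force: [-0.9, 0.8, -0.2]
grip_width: 0.0597
gripper_force: 0.0
```

```bash
python3 go.py; python3 - <<'E'
from h import *
a,_=cams.read_camera("top");s,_=cams.read_camera("scene")
h=cv2.cvtColor(a[185:265,235:315],cv2.COLOR_BGR2HSV)
u=proj("top",[[.4363,.0439,.003]])[0];print("card mid px",u, "scene",proj("scene",[[.4363,.0439,.003]])[0])
cv2.imwrite("pics/f.png",np.hstack([cv2.resize(a[170:270,160:310],(400,267)) ,cv2.resize(s[190:320,230:425],(400,267))]))
E
```

```text
t 20.85 p [ 0.4197 -0.1174  0.1834] rpy [-180.     0.   173.6] F [-0.9  0.8 -0.2] w 0.0597 gf 0.0
card mid px [272.94025798 223.96298345] scene [298.4237713  238.48936348]
```

View pics/f.png

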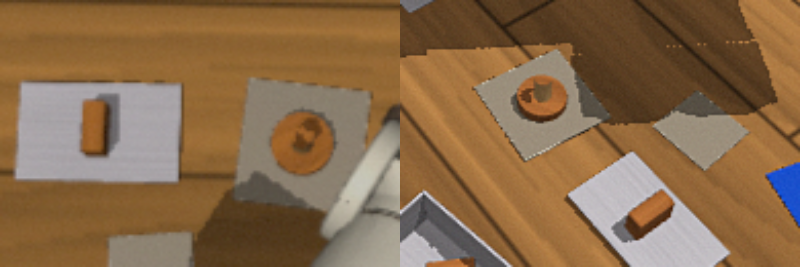

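The round block stands upright, with its foot at about (273.6,223) in the top view against the card's middle at (272.9,224). The left lid lies flat. I'm handing the job in.

```bash
python3 -c "
from station import robot
print(robot.close_job())"
```

```text
the job is handed in; nothing more can be done
None
```

The round block, found in the right tin after the left one held the square block, now stands upright within about 2 mm of the middle of the grey card; both lids lie flat on the table, and the job was handed in at about 21 s.

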